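Tip a standing bar into a marking jig and press it home

TASK

The long glazed bar stands on its end on the cork bed of the low wooden jig: tip it over by pushing it high up, so that it falls flat on its broad side along the bed with its top toward the end stop. Then slide it along the bed between the two rails until its end sits square against the end stop, press it there with a steady 10 N or so for about a second (never as much as 20 N), and leave it there. Do not lift the bar off the bed, and leave the other things where they are.

Things in the scene. Friction and masses are not known exactly. Their poses are not given: they have to be found in the camera images.
- bar_center (a point): Centre of the loose glazed bar: solid, 204 mm long (y), 62 mm wide (x; glaze up to 67), 30 mm thick (z), 0.3 to 0.5 kg. It starts standing on the bed, y vertical, z pointing along the jig away from the stop; tipped toward the stop it passes its balance after leaning 0.15 rad, then falls by itself to lie with z up. Slid on the bed it drags with 2 to 6 N.
- bar_lead (a point): Centre of the 62 x 30 mm end face of the bar that is on top at the start and must finally rest on the stop. Axes as bar_center.
- bar_foot (a point): Centre of the opposite end face, the one the bar stands on at the start and can be pushed on at the end. Axes as bar_center.
- jig: Fixed jig, 150 mm wide (x), 425 mm long (y), origin at the centre of its underside, z up. Flat cork bed 12 mm above the worktop. Stop at the -y end (face at y = -0.18), bar standing near the +y end. Two rails (tops 25 mm above the worktop) from y = -0.18 to -0.11, 78 mm apart about x = 0, then flared to a mouth about 120 mm wide at y = -0.08; the rest of the bed is open.
- stop: End stop of the jig: rigid fixed wood block with a steel face 100 mm wide, top 43 mm above the worktop. Origin in the middle of the face's width, 9 mm above the worktop; y points from the face along the jig toward the bar, x across.
- spare_bar: Bystander: a similar bar lying flat on the worktop, 67 x 194 x 30 mm, beside the jig.
- tile_a: Bystander: white tile 65 x 65 x 11 mm beside the jig.
- cube: Bystander: open cream ceramic cube 61 x 58 x 62 mm beside the jig near the stop.
- sample: Bystander: small L-shaped test tile 34 x 46 x 50 mm, on the robot's side of the jig.
- glaze: Bystander: screw-top jar, diameter 56 mm, 68 mm high.
- rib: Bystander: flat wooden rib 54 x 109 x 9 mm.
Mind the look-alikes: they are no part of the job. What is shaped like the part that bears bar_center but purple or turquoise is not meant.

How it is judged:
On the way, in this order (a step that is already met when the one before it is completed fails the run):
1. the bar has been tipped and lies flat, its former top toward the stop, not yet at the stop (angle between bar_center's own z axis and vertical below 0.12 rad and y of bar_lead in the frame of stop above 0.02 m), for 0.2 s.
2. the bar is pressed against the stop with 3 to 20 N for half a second (contact force between bar and stop between 3 and 20 N and y of bar_lead in the frame of stop below 0.004 m), for 0.5 s.
At the end, for the whole second after the job is handed in: The bar lies flat on the bed (within 0.06 rad) between the rails, its end within 4 mm of the stop and square to it within 0.06 rad, centred within 12 mm, released and at rest (angle between bar_center's own z axis and vertical below 0.06 rad and height (world z) of bar_center below 0.032 m and y of bar_lead in the frame of stop below 0.004 m and x of bar_lead in the frame of stop between -0.012 and 0.012 m and angle between the y axis of bar_center and the y axis of stop, either way round below 0.06 rad and linear speed of bar below 0.01 m/s); the robot touches nothing.
It fails at once if the bar is pushed on the stop with more than 22 N (contact force between bar and stop above 22 N).
It fails at once if the bar is lifted off the bed (height (world z) of bar_center above 0.135 m or height (world z) of each of bar_lead, bar_foot above 0.05 m).
It fails at once if another thing is disturbed by more than 20 mm (distance of any of spare_bar, tile_a, cube, sample, glaze, rib from where it was at the start of the episode above 0.02 m).
It also fails if it takes over 64 s, if anything falls off the work surface, if the arm or the gripper's body presses on something with over 40 N, if the wrist force passes 120 N, or if a joint passes its speed limit or range.

ROBOT

A 6-joint arm with a two-finger parallel gripper is mounted at the origin on a cart in front of the work surface, level with it; the furniture and walls round the work are solid. World frame = base frame: x ahead of the robot, y to its left, z up, the work surface at z = 0. Lengths are in m, angles in rad, forces in N, time in s.
With the tool pointing down it reaches from about 0.375 to 0.9 m from the base axis. Payload 3.1 kg.
Tool frame: the origin (TCP) lies midway between the tips of the shut fingers; the grasp point (between the pads) lies 19 mm behind it (manip.hold_point_z is the distance from the TCP to the grasp point, in m); z points along the fingers, y is the direction in which the jaws open and shut (so a half turn about z gives the same grasp; the last joint's range is limited). The gripper opens to 85 mm and grips with 20 to 120 N. Pads are 22 mm wide; open, the fingers measure 114 mm over their backs; the gripper's body (76 mm by 85 mm) begins 54 mm behind the grasp point. The pads swing forward as they close: fully open they stand 13 mm farther back than shut.
Start: joints at [-1.518, 0.527, 1.433, -0, 1.181, -0.178], TCP at [0.144, -0.608, 0.231] pointing down, gripper open.
Joint ranges: [-3.08, 3.08], [-0.75, 2.2], [0.22, 2.44], [-1.43, 4.57], [0, 2.65], [-2.85, 2.85]. Speed limits (rad/s): [2.79, 2.79, 3.14, 3.14, 3.14, 3.14].

INTERFACE

Orientations are given as a unit quaternion [x, y, z, w].
In Python, from station import manip gives the robot as it stands.
- The arm moves only by the tool drive_tool, never from a script. Its argument "motion" is one flat list of numbers, 7 for each row, row after row: the shift along the tool's x, y, z in mm, then the turn, a rotation vector about the tool's x, y, z in degrees, then the finger opening in mm, from 0 to 85.4. A call has 1 to 8 rows; each row is the pose to reach, as a shift and turn from the pose measured when the call began, along the tool's axes at that moment; what a row does not reach only later rows make up. A row lasts 1/8 s, in which the tool goes at most 62.5 mm and 10.7 degrees, less where a joint would pass 70% of its speed; a pose out of reach is approached as far as the arm can. A call with a gripper value outside its range is refused whole. The fingers move at their own pace and stop on an object; "force" is the grip in N (left out, the last holds). Time passes only in rows, so rows that repeat a pose let the fingers close. It gives the time, the measured TCP pose, the force and the opening at its end, in the units of the state.
- manip.sense(): the state, without advancing time (a new reading comes with each control period).
- manip.snapshot(name): name is "scene" or "side" or "wrist"; returns a dict with "color" (384x512x3 uint8, red, green, blue), "fx", "fy", "cx", "cy" (pixels), "view" (4x4, takes a point from world to camera coordinates). Camera axes: x right, y up, looking along -z (the intrinsics and any distortion apply to the point x, -y, -z); pixel columns grow to the right and rows downward; lengths in m; the calibration is good to about 2 mm. A picture is of the moment at which its call begins. There is no depth.
- manip.sign_off(): hands the job in, once; it reports no verdict.
The state is a dict: "t": time; "q": joint angles; "qd": joint speeds; "tau": joint torques, N m; "tcp_pos": TCP position; "tool_rot": TCP orientation; "force": force on the tool from outside, world axes, zero at the start; "ft_torque": the same for the moment, N m; "finger_gap": opening from 0.0 (shut) to 1.0 (fully open).
Only numpy, scipy, OpenCV 4.12 (cv2) and the standard library are available. Lean on these libraries where they do the work, as an engineer would, in place of code of your own. Each camera call takes 0.05 s, during which the arm holds its last target.

## Working session

There is one attempt and no reset: what is moved stays moved. The work goes in short steps, Python scripts to look and compute and a tool call to move; the robot and the scene stay as the last step left them, time stands still between calls to the robot, and variables do not carry over. Pictures are saved under pics/ and viewed, and the job is handed in when it is done.

Besides the shell and the picture viewer there is one more tool, called after "Emit:" by a JSON object that holds its "name" and its "arguments". drive_tool: Moves the arm, as the interface text tells. Its arguments: {"type":"object","properties":{"motion":{"type":"array","items":{"type":"number"}},"force":{"type":"number"}},"required":["motion"]}

```bash
mkdir -p pics; ls; python3 - <<'E'
from station import manip
import cv2,numpy as np
s=manip.sense();print({k:np.round(v,3).tolist() for k,v in s.items()})
for n in["scene","side","wrist"]:
    d=manip.snapshot(n);cv2.imwrite(f"pics/{n}0.png",d["color"][:,:,::-1])
    print(n,d["fx"],d["fy"],d["cx"],d["cy"],[k for k in d]);print(np.round(d["view"],4).tolist())
E
```

```text
pics
{'t': 0.0, 'q': [-1.518, 0.528, 1.434, -0.0, 1.181, -0.178], 'qd': [0.001, 0.002, 0.001, -0.002, 0.001, -0.0], 'tau': [-0.0, -44.234, -17.803, -0.0, 0.008, 0.0], 'tcp_pos': [0.144, -0.608, 0.23], 'tool_rot': [0.993, 0.116, 0.0, -0.001], 'force': [-0.393, 0.431, 0.117], 'ft_torque': [0.008, -0.019, 0.007], 'finger_gap': 0.999}
scene 445.9385026234295 445.9385026234295 262.3660170205578 190.9795961640603 ['color', 'fx', 'fy', 'cx', 'cy', 'view']
[[-0.4527, -0.8916, -0.0094, 0.2784], [0.636, -0.3303, 0.6974, -0.4311], [-0.6249, 0.3098, 0.7166, -1.4152], [0.0, 0.0, 0.0, 1.0]]
side 397.1081717617942 397.1081717617942 258.5437001119309 195.70262892130017 ['color', 'fx', 'fy', 'cx', 'cy', 'view']
[[0.9995, -0.0292, -0.0129, -0.5249], [0.0235, 0.4006, 0.9159, -0.179], [-0.0216, -0.9158, 0.4011, -1.43], [0.0, 0.0, 0.0, 1.0]]
wrist 307.7526291564038 307.7526291564038 255.38640118176195 189.08057950427533 ['color', 'fx', 'fy', 'cx', 'cy', 'view']
[[0.2299, -0.9732, -0.002, -0.6236], [0.9339, 0.2212, -0.281, 0.0358], [0.2739, 0.0628, 0.9597, -0.379], [0.0, 0.0, 0.0, 1.0]]
```

View pics/scene0.png

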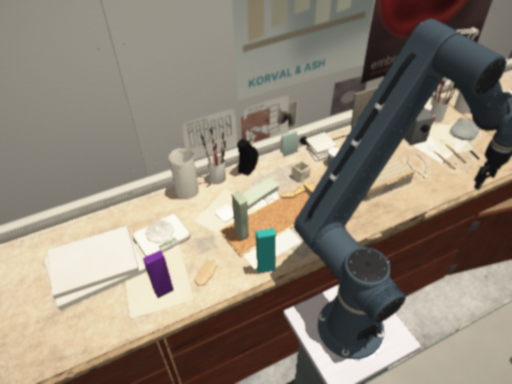

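View pics/side0.png

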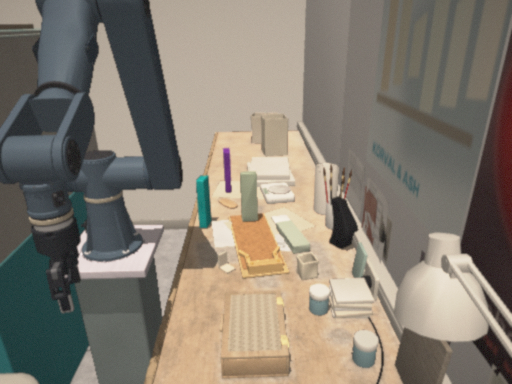

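View pics/wrist0.png

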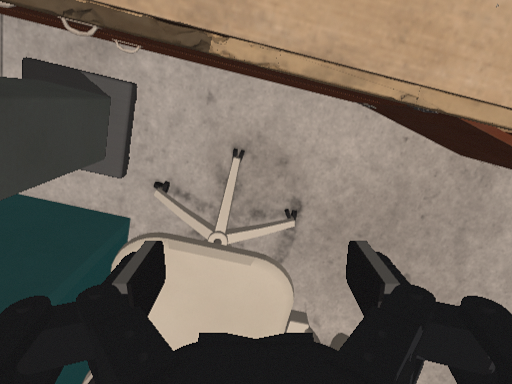

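Candidates: the standing celadon bar (side 249,197; scene 240,215), the turquoise one (side 203,203; scene 265,250), the purple one (side 227,170; scene 158,273) and the lying celadon spare (side 293,236). I choose the celadon bar standing on the cork, and check it in a close crop.

```bash
cat > h.py <<'E'
import numpy as np,cv2
from station import manip
def ray(d,u,v):
    R=d["view"][:3,:3];t=d["view"][:3,3]
    c=np.array([(u-d["cx"])/d["fx"],-(v-d["cy"])/d["fy"],-1.0])
    return -R.T@t, R.T@c
def onz(d,u,v,z):
    o,r=ray(d,u,v);return o+r*(z-o[2])/r[2]
def proj(d,p):
    c=d["view"][:3,:3]@np.array(p)+d["view"][:3,3]
    return d["cx"]+d["fx"]*c[0]/-c[2], d["cy"]-d["fy"]*c[1]/-c[2]
def tri(L):
    A=np.zeros((3,3));b=np.zeros(3)
    for o,r in L:
        r=r/np.linalg.norm(r);P=np.eye(3)-np.outer(r,r);A+=P;b+=P@o
    return np.linalg.solve(A,b)
def crop(d,x0,y0,x1,y1,k,name):
    c=d["color"][y0:y1,x0:x1,::-1];cv2.imwrite("pics/"+name,cv2.resize(c,None,fx=k,fy=k,interpolation=cv2.INTER_CUBIC))
E
python3 - <<'E'
from h import *
d=manip.snapshot("side");crop(d,190,140,320,290,4,"side_c.png")
d=manip.snapshot("scene");crop(d,200,150,350,280,5,"scene_c.png")
E
```

```text
(no output)
```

View pics/side_c.png

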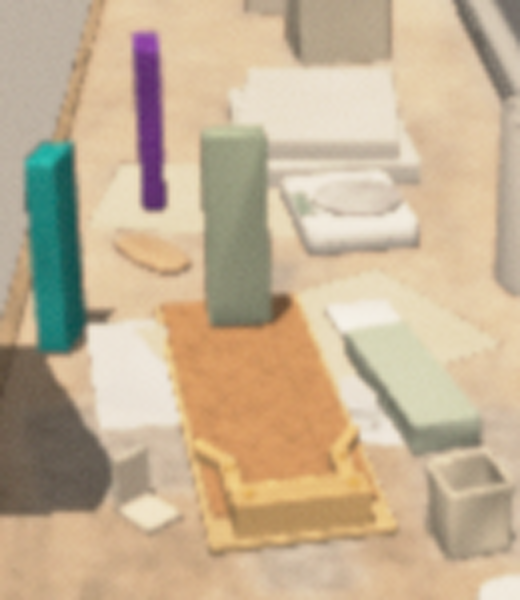

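View pics/scene_c.png

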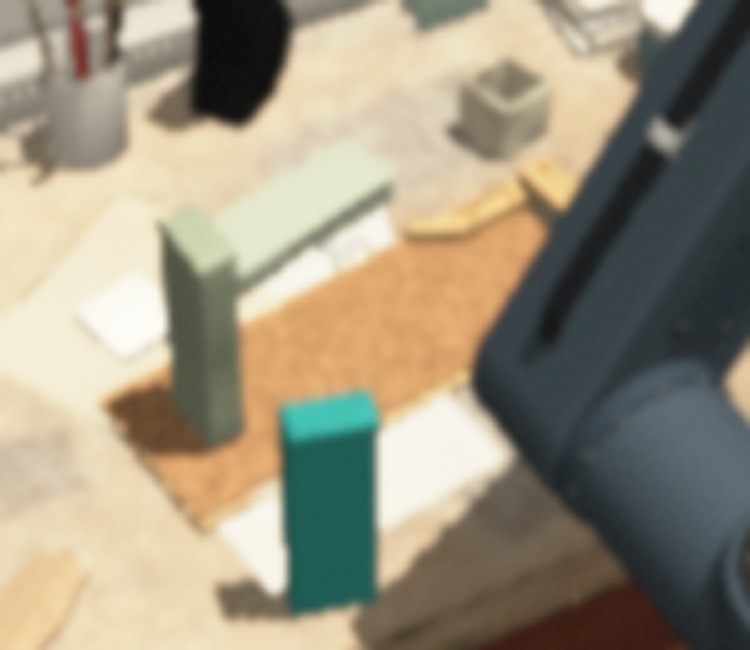

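```bash
python3 - <<'E'
from h import *
S=manip.snapshot("side");C=manip.snapshot("scene")
print("cams",ray(S,0,0)[0].round(3),ray(C,0,0)[0].round(3))
f=lambda x,y:(190+x/4,140+y/4); g=lambda x,y:(200+x/5,150+y/5)
for n,p,z in [("stopL",(211,549),0),("stopR",(395,528),0),("backL",(162,308),.012),("backR",(298,298),.012),
  ("blockTL",(232,488),.043),("blockTR",(372,472),.043),("railLmouth",(200,440),.025),("railRmouth",(352,432),.025),
  ("barbotL",(210,325),.012),("barbotR",(270,325),.012),("bartopL",(203,140),.216),("bartopR",(266,140),.216),
  ("spare1",(412,452),0),("spare2",(480,440),0),("cubeL",(440,545),0),("cubeR",(510,545),0),("sampR",(180,512),0),("turqBotR",(80,350),0),("turqTopR",(73,150),.2)]:
    print(n,onz(S,*f(*p),z).round(3))
print('scene')
for n,p,z in [("corkB near",(208,530),.012),("corkB far",(102,403),.012),("barfoot corner near",(212,447),.012),("barfoot r",(240,425),.012),("barfoot l",(175,405),.012),
 ("top n",(205,275),.216),("top r",(240,258),.216),("top l",(162,225),.216),("top far",(192,205),.216)]:
    print(n,onz(C,*g(*p),z).round(3))
E
```

```text
cams [ 0.498 -1.253  0.731] [-0.484  0.544  1.317]
stopL [ 0.469 -0.217  0.   ]
stopR [ 0.616 -0.196  0.   ]
backL [0.418 0.181 0.012]
backR [0.555 0.196 0.012]
blockTL [ 0.487 -0.198  0.043]
blockTR [ 0.598 -0.18   0.043]
railLmouth [ 0.46  -0.095  0.025]
railRmouth [ 0.589 -0.089  0.025]
barbotL [0.466 0.141 0.012]
barbotR [0.525 0.138 0.012]
bartopL [0.466 0.116 0.216]
bartopR [0.524 0.112 0.216]
spare1 [ 0.641 -0.083  0.   ]
spare2 [ 0.703 -0.067  0.   ]
cubeL [ 0.649 -0.22   0.   ]
cubeR [ 0.703 -0.223  0.   ]
sampR [ 0.444 -0.165  0.   ]
turqBotR [0.34  0.118 0.   ]
turqTopR [0.344 0.139 0.2  ]
scene
corkB near [0.399 0.193 0.012]
corkB far [0.542 0.214 0.012]
barfoot corner near [0.466 0.158 0.012]
barfoot r [0.475 0.131 0.012]
barfoot l [0.514 0.166 0.012]
top n [0.451 0.161 0.216]
top r [0.454 0.134 0.216]
top l [0.506 0.168 0.216]
top far [0.514 0.142 0.216]
```

```bash
cat >> h.py <<'E'
from scipy.spatial.transform import Rotation as Ro
def rel(p,yaw_y=None,s=None):
    """world TCP target p, tool down, tool y at angle yaw_y (world); -> tool shift mm and rotvec deg"""
    s=s or manip.sense();R=Ro.from_quat(s["tool_rot"])
    y=np.array([np.cos(yaw_y),np.sin(yaw_y),0]);z=np.array([0,0,-1.]);x=np.cross(y,z)
    T=Ro.from_matrix(np.c_[x,y,z])
    return (R.inv().apply(np.array(p)-s["tcp_pos"])*1000).round(1),(np.degrees((R.inv()*T).as_rotvec())).round(1)
E
python3 - <<'E'
from h import *
s=manip.sense();R=Ro.from_quat(s["tool_rot"]);d=manip.snapshot("wrist")
o,r=ray(d,d["cx"],d["cy"]);print("cam in tool",R.inv().apply(o-s["tcp_pos"]).round(3),R.inv().apply(r).round(3))
print(R.as_matrix().round(3))
a=np.arctan2(-.973,.23)
for p,y in [((.30,-.55,.40),-.9),((.44,-.42,.42),-.5),((.52,-.28,.42),-.18),((.46,-.02,.42),.142)]: print(p,y,*rel(p,y))
E
```

```text
cam in tool [ 0.072 -0.    -0.142] [-0.281 -0.     0.96 ]
[[ 0.973  0.23  -0.   ]
 [ 0.23  -0.973  0.   ]
 [ 0.    -0.    -1.   ]]
(0.3, -0.55, 0.4) -0.9 [ 165.6  -20.7 -168.8] [ -0.   -0.  -25.2]
(0.44, -0.42, 0.42) -0.5 [ 331.7 -115.1 -188.8] [ -0.   -0.  -48.1]
(0.52, -0.28, 0.42) -0.18 [ 441.7 -233.  -188.7] [ -0.   -0.  -66.4]
(0.46, -0.02, 0.42) 0.142 [ 443.1 -499.8 -188.6] [ -0.   -0.  -84.9]
```

Emit:
{"name": "drive_tool", "arguments": {"motion": [20,0,-55,0,0,-6,85,60,-5,-105,0,0,-14,85,105,-10,-150,0,0,-20,85,155,-20,-180,0,0,-27,85,210,-45,-190,0,0,-35,85,265,-75,-190,0,0,-43,85,320,-110,-190,0,0,-50,85,370,-150,-190,0,0,-57,85]}}

```text
t: 1.4
tcp_pos: [0.4679, -0.3792, 0.4211]
tool_rot: [0.817, 0.577, 0.0, 0.0]
force: [0.9, 0.4, -0.1]
finger_gap: 0.998
```

```bash
python3 - <<'E'
from h import *
for p,y in [((.52,-.25,.42),-.1),((.49,-.1,.42),.05),((.47,.06,.42),.142)]: print(p,y,*rel(p,y))
E
```

```text
(0.52, -0.25, 0.42) -0.1 [139.1   6.    1.2] [  0.   -0.  -13.8]
(0.49, -0.1, 0.42) 0.05 [270.5 -72.3   1.2] [  0.   -0.  -22.4]
(0.47, 0.06, 0.42) 0.142 [ 414.7 -144.6    1.2] [  0.   -0.  -27.6]
```

Emit:
{"name": "drive_tool", "arguments": {"motion": [50,0,0,0,0,-5,0,100,0,0,0,0,-10,0,150,-10,0,0,0,-15,0,205,-35,0,0,0,-19,0,260,-65,0,0,0,-22,0,315,-95,0,0,0,-25,0,370,-122,0,0,0,-27,0,415,-145,0,0,0,-27.6,0]}}

```text
t: 2.4
tcp_pos: [0.4689, 0.0626, 0.4215]
tool_rot: [0.655, 0.756, 0.0, 0.0]
force: [0.4, -0.1, -0.3]
finger_gap: -0.002
```

```bash
python3 - <<'E'
from h import *
s=manip.sense();print(s["t"],s["tcp_pos"],s["qd"].round(3))
d=manip.snapshot("wrist");crop(d,0,0,512,384,1.5,"wrist1.png")
E
```

```text
2.4 [0.46885323 0.06263097 0.42148247] [ 0.831 -0.026  0.034 -0.006 -0.014  0.748]
```

View pics/wrist1.png

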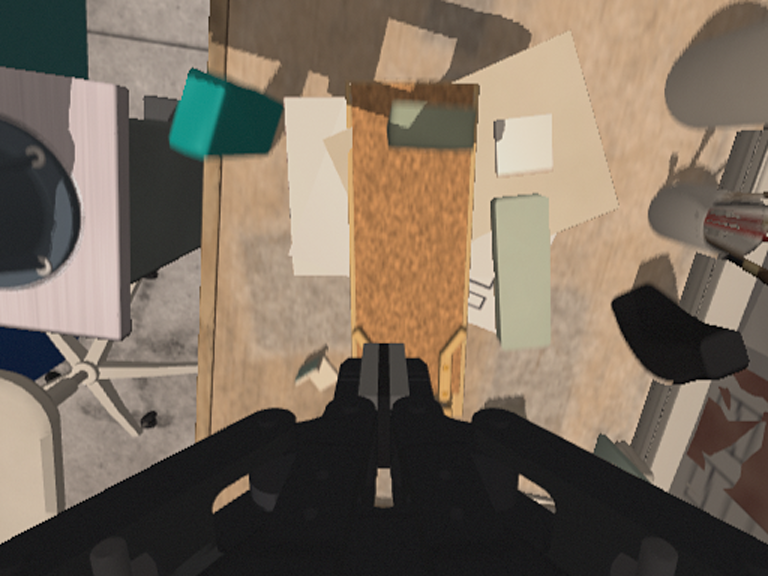

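Emit:
{"name": "drive_tool", "arguments": {"motion": [0,0,0,0,0,0,0,0,0,0,0,0,0,0]}}

```text
t: 2.7
tcp_pos: [0.4672, 0.0676, 0.4217]
tool_rot: [0.653, 0.757, 0.002, -0.002]
force: [0.8, -0.5, 0.1]
finger_gap: 0.001
```

```bash
python3 - <<'E'
from h import *
s=manip.sense();print(s["t"],s["tcp_pos"],s["qd"].round(3),Ro.from_quat(s["tool_rot"]).as_matrix().round(3).tolist())
d=manip.snapshot("wrist");crop(d,180,20,380,320,2,"wrist2.png");np.save("w.npy",d,allow_pickle=True)
crop(d,220,40,330,110,7,"wrist2b.png")
E
```

```text
2.7 [0.4672269  0.06756947 0.42173899] [-0.027  0.007 -0.006 -0.007 -0.004 -0.001] [[-0.147, 0.989, 0.0], [0.989, 0.147, 0.006], [0.006, 0.001, -1.0]]
```

View pics/wrist2.png

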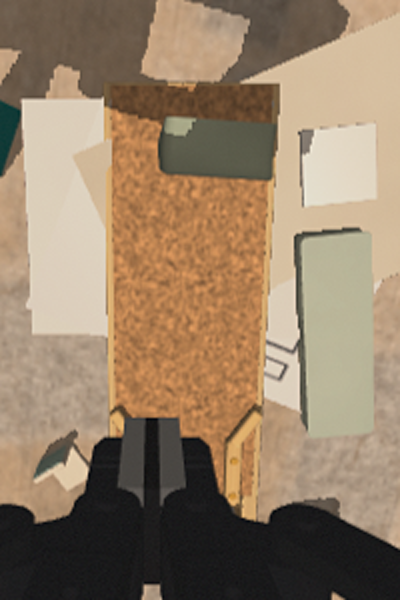

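View pics/wrist2b.png

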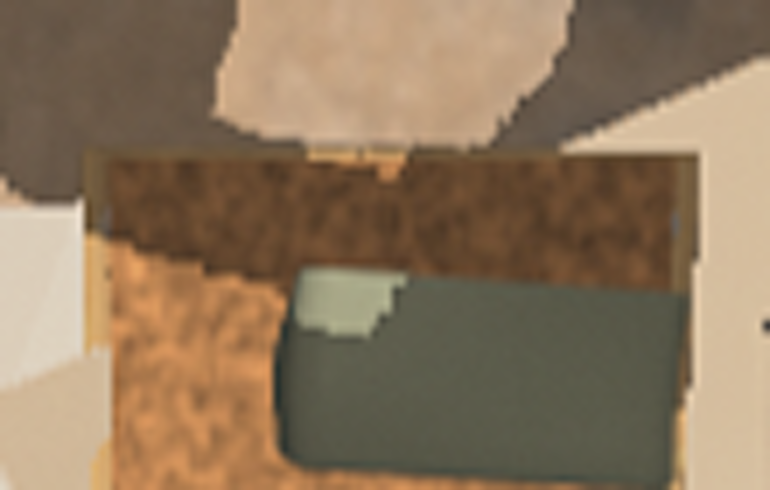

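```bash
python3 - <<'E'
from h import *
d=np.load("w.npy",allow_pickle=True).item()
f=lambda x,y:(220+x/7-.5+.07,40+y/7-.5+.07); g=lambda x,y:(180+x/2-.25,20+y/2-.25)
P={}
for n,p,z in [("jBL",f(85,150),.012),("jBR",f(698,152),.012),("tA",f(302,268),.216),("tB",f(688,290),.216),("tC",f(670,488),.216),("tD",f(290,466),.216),
 ("edgeR top",g(278,85),.012),("edgeR low",g(262,405),.012),("edgeL top",g(105,85),.012),("edgeL low",g(112,410),.012),
 ("railR mouth tip",g(262,405),.025),("railR mouth inner",g(224,443),.025),("railR in2",g(227,490),.025),("railL mouth",g(113,408),.025),("spare",g(306,437),.03),("spareTL",g(300,233),.03),("spareBR",g(373,430),.03),("tileBL",g(303,207),.011),("sampleR",g(90,475),.0)]:
    P[n]=onz(d,*p,z);print(n,P[n].round(4))
a=lambda v:np.arctan2(v[1],v[0])
print("jig back yaw",a(P["jBR"]-P["jBL"]),"edgeL",a(P["jBL"]-P["edgeL low"])-np.pi/2,"edgeR",a(P["jBR"]-P["edgeR low"])-np.pi/2)
print("bar yaw",a(P["tB"]-P["tA"]),a(P["tC"]-P["tD"]),a(P["tA"]-P["tD"])-np.pi/2,a(P["tB"]-P["tC"])-np.pi/2)
print("bar top ctr",sum(P["t"+c] for c in"ABCD")/4)
E
```

```text
jBL [0.4094 0.1953 0.012 ]
jBR [0.554  0.2164 0.012 ]
tA [0.4619 0.1624 0.216 ]
tB [0.5207 0.168  0.216 ]
tC [0.5238 0.1388 0.216 ]
tD [0.4645 0.1333 0.216 ]
edgeR top [0.5534 0.2148 0.012 ]
edgeR low [ 0.5965 -0.0688  0.012 ]
edgeL top [0.4105 0.1935 0.012 ]
edgeL low [ 0.4542 -0.0951  0.012 ]
railR mouth tip [ 0.5932 -0.0639  0.025 ]
railR mouth inner [ 0.5648 -0.1077  0.025 ]
railR in2 [ 0.5768 -0.1568  0.025 ]
railL mouth [ 0.4549 -0.0875  0.025 ]
spare [ 0.6395 -0.0879  0.03  ]
spareTL [0.5931 0.0988 0.03  ]
spareBR [ 0.7005 -0.0716  0.03  ]
tileBL [0.5957 0.1201 0.011 ]
sampleR [ 0.4412 -0.1741  0.    ]
jig back yaw 0.1448014911155601 edgeL 0.15301369007305077 edgeR 0.14793643447511573
bar yaw 0.09412810444525092 0.09185263601574616 0.09003605188425912 0.10751550014032896
bar top ctr [0.49272397 0.15063721 0.216     ]
```

```bash
python3 - <<'E'
from h import *
S=manip.snapshot("side");print("purple",onz(S,228,192,0).round(3))
for p,y in [((.487,.212,.40),.095),((.487,.212,.168),.095)]: print(p,y,*rel(p,y))
E
```

```text
purple [0.395 0.467 0.   ]
(0.487, 0.212, 0.4) 0.095 [140.7  40.3  22.4] [ 0.  -0.3  2.9]
(0.487, 0.212, 0.168) 0.095 [139.3  40.2 254.4] [ 0.  -0.3  2.9]
```

Emit:
{"name": "drive_tool", "arguments": {"motion": [50,14,8,0,0,1,0,100,28,16,0,-0.3,2,0,141,40,25,0,-0.3,3,0,140.5,40,80,0,-0.3,3,0,140,40,140,0,-0.3,3,0,139.5,40,200,0,-0.3,3,0,139,40,250,0,-0.3,3,0,139,40,254,0,-0.3,3,0]}}

```text
t: 3.8
tcp_pos: [0.4849, 0.2098, 0.165]
tool_rot: [0.674, 0.739, -0.003, -0.003]
force: [-0.5, 0.1, -0.3]
finger_gap: -0.001
```

```bash
python3 - <<'E'
from h import *
s=manip.sense();print(s["t"],s["tcp_pos"],s["qd"].round(3),s["force"],Ro.from_quat(s["tool_rot"]).as_matrix().round(3).tolist())
d=manip.snapshot("wrist");crop(d,0,0,512,384,1.5,"wrist3.png")
d=manip.snapshot("side");crop(d,190,110,320,290,3.3,"side3.png")
E
```

```text
3.8 [0.4849091  0.20982665 0.16503645] [ 0.011 -0.021 -0.047  0.002 -0.055  0.002] [-0.50562557  0.12169786 -0.32535424] [[-0.091, 0.996, -0.008], [0.996, 0.091, -0.001], [-0.0, -0.008, -1.0]]
```

View pics/wrist3.png

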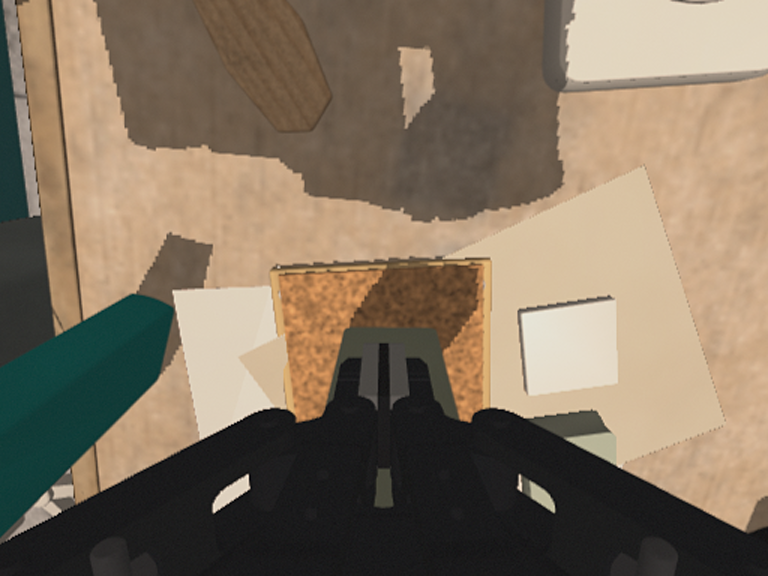

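View pics/side3.png

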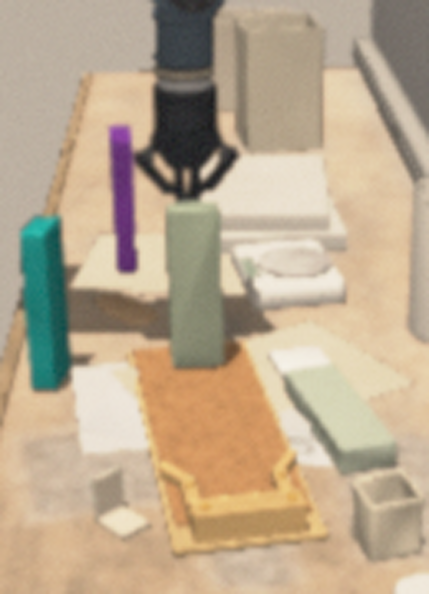

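Emit:
{"name": "drive_tool", "arguments": {"motion": [-15,0,0,0,0,0,0,-25,0,0,0,0,0,0,-32,0,0,0,0,0,0,-38,0,0,0,0,0,0,-44,0,0,0,0,0,0,-50,0,0,0,0,0,0]}}

```text
t: 4.65
tcp_pos: [0.4925, 0.1609, 0.1687]
tool_rot: [0.674, 0.739, 0.0, 0.0]
force: [-0.9, 0.5, 0.4]
finger_gap: 0.001
```

```bash
python3 - <<'E'
from h import *
s=manip.sense();print(s["t"],s["tcp_pos"],s["force"])
d=manip.snapshot("side");crop(d,190,110,320,290,3.3,"side4.png")
E
```

```text
4.65 [0.49254757 0.16086118 0.16868062] [-0.86539864  0.46671497  0.44098001]
```

View pics/side4.png

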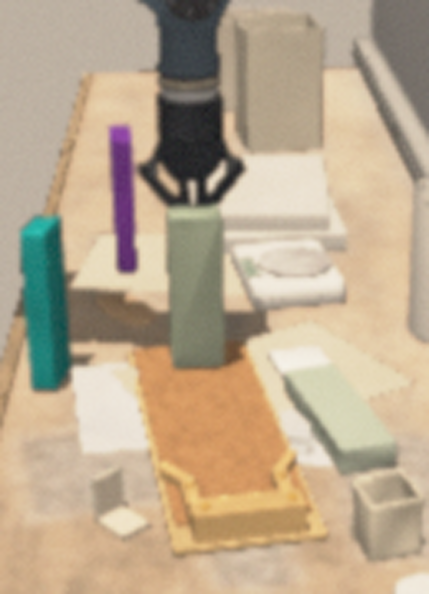

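Leaning about 15 mm so far; I continue past the balance.

Emit:
{"name": "drive_tool", "arguments": {"motion": [-7,0,0,0,0,0,0,-13,0,0,0,0,0,0,-19,0,0,0,0,0,0,-24,0,0,0,0,0,0,-24,0,0,0,0,0,0,-24,0,0,0,0,0,0,-24,0,0,0,0,0,0]}}

```text
t: 5.58
tcp_pos: [0.4948, 0.1365, 0.1686]
tool_rot: [0.674, 0.739, 0.0, 0.0]
force: [0.9, -0.7, 0.5]
finger_gap: -0.0
```

```bash
python3 - <<'E'
from h import *
s=manip.sense();print(s["t"],s["tcp_pos"],s["force"])
d=manip.snapshot("side");crop(d,190,110,320,290,3.3,"side5.png")
d=manip.snapshot("wrist");crop(d,0,0,512,384,1.5,"wrist5.png")
E
```

```text
5.575 [0.49479255 0.13653492 0.16861056] [ 0.89588715 -0.70605559  0.47823381]
```

View pics/side5.png

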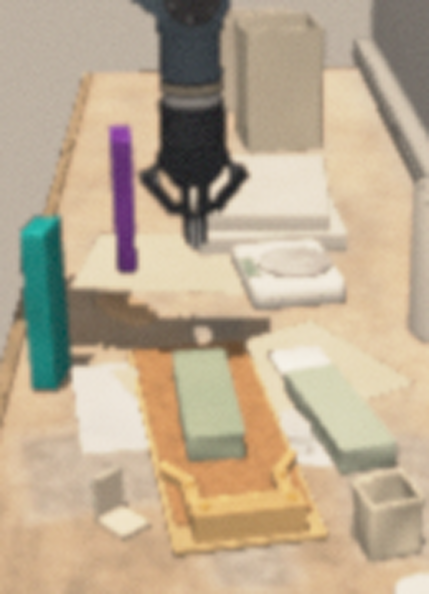

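View pics/wrist5.png

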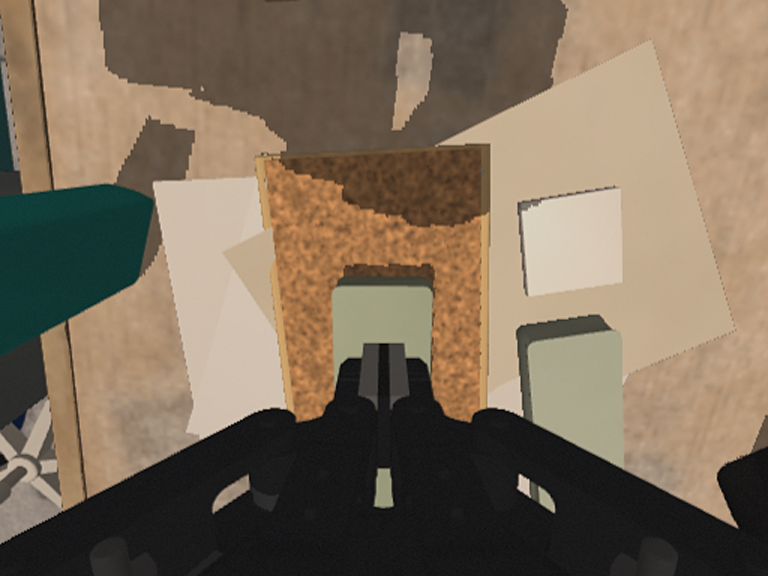

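The bar lies flat with its former top toward the stop (side crop: foot end about (200,350), lead end about (215,455), clear of the block). Next I measure the foot edge.

```bash
python3 - <<'E'
from h import *
d=manip.snapshot("wrist")
f=lambda x,y:((x+.5)/1.5-.5,(y+.5)/1.5-.5)
Q={}
for n,p,z in [("fL",(334,286),.042),("fR",(433,286),.042),("jBL",(257,155),.012),("jBR",(490,145),.012),("foot bottom L",(335,281),.036),("barLside",(332,350),.042),("barRside",(431.5,350),.042)]:
    Q[n]=onz(d,*f(*p),z);print(n,Q[n].round(4))
a=lambda v:np.arctan2(v[1],v[0])
print("bar yaw",a(Q["fR"]-Q["fL"]),a(Q["fL"]-Q["barLside"])-np.pi/2,"jig",a(Q["jBR"]-Q["jBL"]))
psi=.148;X=np.array([np.cos(psi),np.sin(psi)]);Y=np.array([-X[1],X[0]])
for nm,m in (("now",(Q["jBL"]+Q["jBR"])[:2]/2),("before",np.array([.4817,.2058]))):
    o=m-.2125*Y;fc=(Q["fL"]+Q["fR"])[:2]/2;b=.098
    l=fc-.204*np.array([-np.sin(b),np.cos(b)])
    print(nm,"O",o.round(4),"foot jig",((fc-o)@X).round(4),((fc-o)@Y).round(4),"lead jig",((l-o)@X).round(4),((l-o)@Y).round(4))
# side view: lead end top edge
S=manip.snapshot("side");g=lambda x,y:(190+x/3.3,110+y/3.3)
for n,p,z in [("leadTL",(187,440),.042),("leadTR",(243,432),.042),("footTL",(175,351),.042),("footTR",(225,348),.042)]:print(n,onz(S,*g(*p),z).round(4))
E
```

```text
fL [0.4664 0.1257 0.042 ]
fR [0.5263 0.1312 0.042 ]
jBL [0.4108 0.1971 0.012 ]
jBR [0.5545 0.2164 0.012 ]
foot bottom L [0.4663 0.1271 0.036 ]
barLside [0.4677 0.0833 0.042 ]
barRside [0.5305 0.0891 0.042 ]
bar yaw 0.09214615905377604 0.032418225753723995 jig 0.13353792787889807
now O [ 0.514  -0.0034] foot jig 0.002 0.133 lead jig -0.0082 -0.0707
before O [ 0.513  -0.0044] foot jig 0.003 0.1338 lead jig -0.0071 -0.0699
leadTL [ 0.483  -0.0814  0.042 ]
leadTR [ 0.5412 -0.0681  0.042 ]
footTL [0.4693 0.1237 0.042 ]
footTR [0.5281 0.1284 0.042 ]
```

```bash
python3 - <<'E'
from h import *
for p,y in [((.4897,.1622,.16),.148),((.4897,.1622,.018),.148)]: print(p,y,*rel(p,y))
E
```

```text
(0.4897, 0.1622, 0.16) 0.148 [26.1 -2.7  8.6] [ 0.  -0.  -3.2]
(0.4897, 0.1622, 0.018) 0.148 [ 26.1  -2.8 150.6] [ 0.  -0.  -3.2]
```

Emit:
{"name": "drive_tool", "arguments": {"motion": [14,-1,2,0,0,-1.5,30,26,-3,5,0,0,-3.2,30,26,-3,45,0,0,-3.2,30,26,-3,90,0,0,-3.2,30,26,-3,125,0,0,-3.2,30,26,-3,147,0,0,-3.2,30,26,-3,150,0,0,-3.2,30,26,-3,150,0,0,-3.2,30]}}

```text
t: 6.78
tcp_pos: [0.4896, 0.1627, 0.0188]
tool_rot: [0.652, 0.758, 0.0, 0.0]
force: [0.3, -0.3, -0.3]
finger_gap: 0.349
```

```bash
python3 - <<'E'
from h import *
s=manip.sense();print(s["t"],s["tcp_pos"],s["force"],s["qd"].round(3),s["finger_gap"])
d=manip.snapshot("wrist");crop(d,0,0,512,384,1.5,"wrist6.png")
d=manip.snapshot("side");crop(d,190,110,320,290,3.3,"side6.png")
E
```

```text
6.775 [0.48957955 0.16268407 0.0188395 ] [ 0.27278141 -0.30111196 -0.33505456] [-0.005 -0.023 -0.005 -0.002  0.001 -0.001] 0.34920326959387926
```

View pics/wrist6.png

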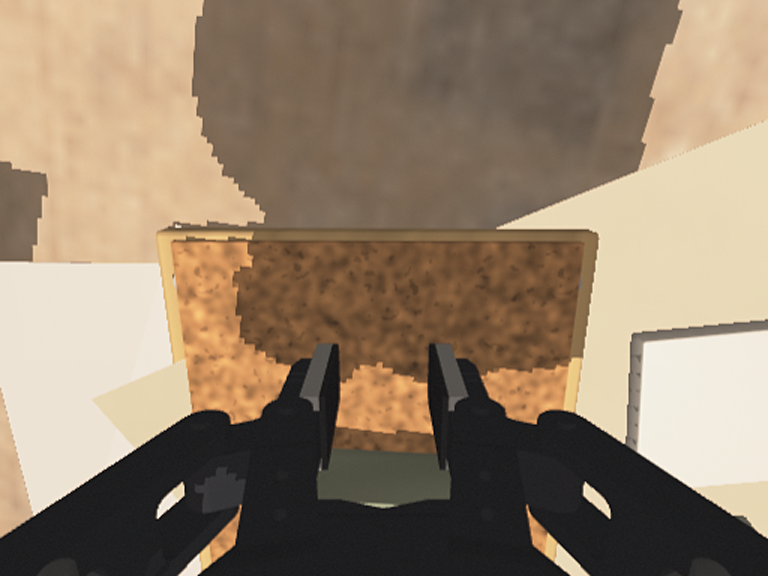

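View pics/side6.png

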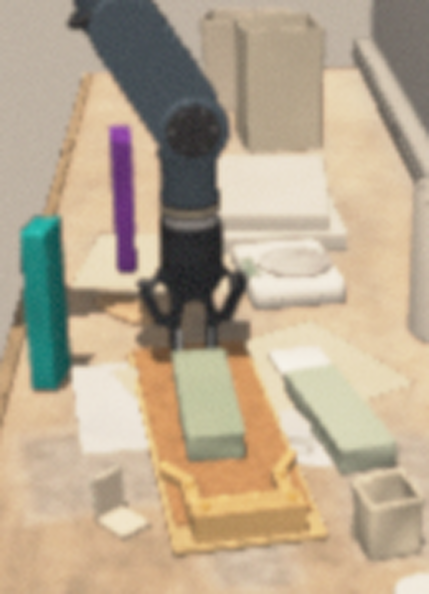

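Emit:
{"name": "drive_tool", "arguments": {"motion": [-14,0,0,0,0,0,30,-24,0,0,0,0,0,30,-33,0,0,0,0,0,30,-42,0,0,0,0,0,30,-51,0,0,0,0,0,30,-60,0,0,0,0,0,30,-69,0,0,0,0,0,30,-76,0,0,0,0,0,30]}}

```text
t: 7.88
tcp_pos: [0.5017, 0.0867, 0.0195]
tool_rot: [0.653, 0.758, 0.001, 0.001]
force: [-0.3, 3.3, 2.2]
finger_gap: 0.348
```

```bash
python3 - <<'E'
from h import *
s=manip.sense();print(s["t"],s["tcp_pos"],s["force"],s["finger_gap"])
d=manip.snapshot("side");crop(d,210,190,310,290,6,"side7.png")
d=manip.snapshot("wrist");crop(d,0,150,512,384,1.5,"wrist7.png")
E
```

```text
7.875 [0.50168749 0.08667438 0.01949028] [-0.25680979  3.32893977  2.24367316] 0.3483017230212134
```

View pics/side7.png

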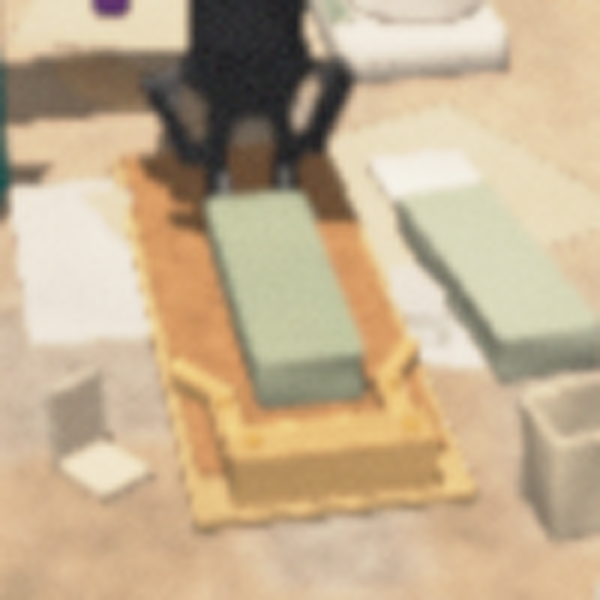

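View pics/wrist7.png

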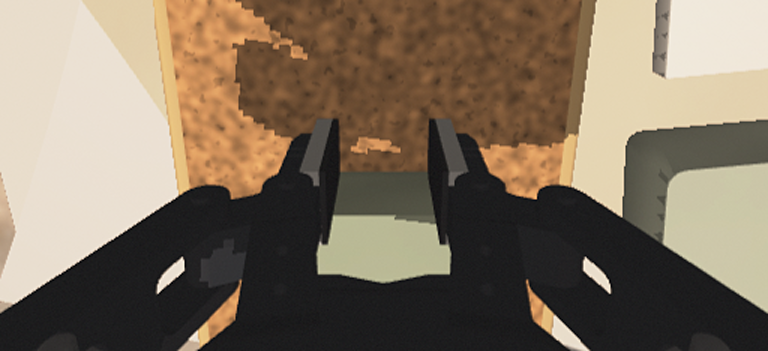

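Emit:
{"name": "drive_tool", "arguments": {"motion": [-7,0,0,0,0,0,30,-14,0,0,0,0,0,30,-21,0,0,0,0,0,30,-27,0,0,0,0,0,30,-33,0,0,0,0,0,30,-38,0,0,0,0,0,30,-42,0,0,0,0,0,30,-45,0,0,0,0,0,30]}}

```text
t: 8.98
tcp_pos: [0.5086, 0.0414, 0.0194]
tool_rot: [0.653, 0.758, 0.001, 0.001]
force: [0.0, 1.7, -0.4]
finger_gap: 0.353
```

```bash
python3 - <<'E'
from h import *
s=manip.sense();print(s["t"],s["tcp_pos"],s["force"],s["finger_gap"])
d=manip.snapshot("side");crop(d,210,190,310,290,6,"side8.png")
E
```

```text
8.975 [0.50861612 0.04137086 0.0193777 ] [ 0.03977898  1.68826138 -0.44102882] 0.3525990308784609
```

View pics/side8.png

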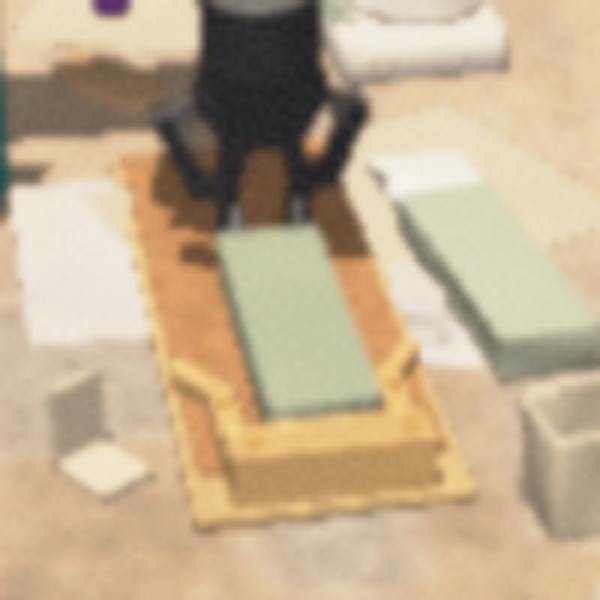

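Emit:
{"name": "drive_tool", "arguments": {"motion": [-1,0,0,0,0,0,30,-2,0,0,0,0,0,30,-3,0,0,0,0,0,30,-4,0,0,0,0,0,30,-5,0,0,0,0,0,30,-6,0,0,0,0,0,30]}}

```text
t: 9.78
tcp_pos: [0.5096, 0.0351, 0.0194]
tool_rot: [0.653, 0.758, 0.001, 0.001]
force: [0.1, 1.8, 0.8]
finger_gap: 0.352
```

Emit:
{"name": "drive_tool", "arguments": {"motion": [-0.7,0,0,0,0,0,30,-1.4,0,0,0,0,0,30,-2.1,0,0,0,0,0,30,-2.8,0,0,0,0,0,30]}}

```text
t: 10.28
tcp_pos: [0.51, 0.0323, 0.0194]
tool_rot: [0.653, 0.758, 0.001, 0.001]
force: [-0.6, 3.4, 0.6]
finger_gap: 0.353
```

Emit:
{"name": "drive_tool", "arguments": {"motion": [-0.5,0,0,0,0,0,30,-1.0,0,0,0,0,0,30,-1.5,0,0,0,0,0,30]}}

```text
t: 10.65
tcp_pos: [0.5101, 0.032, 0.0194]
tool_rot: [0.653, 0.757, 0.001, 0.001]
force: [0.2, 10.6, -0.1]
finger_gap: 0.351
```

Emit:
{"name": "drive_tool", "arguments": {"motion": [-0.5,0,0,0,0,0,30,-1.0,0,0,0,0,0,30]}}

```text
t: 10.9
tcp_pos: [0.5101, 0.032, 0.0194]
tool_rot: [0.653, 0.757, 0.002, 0.0]
force: [0.6, 9.4, 0.2]
finger_gap: 0.35
```

Emit:
{"name": "drive_tool", "arguments": {"motion": [-1.4,0,0,0,0,0,30,-1.4,0,0,0,0,0,30,-1.4,0,0,0,0,0,30,-1.4,0,0,0,0,0,30]}}

```text
t: 11.4
tcp_pos: [0.5101, 0.032, 0.0194]
tool_rot: [0.653, 0.757, 0.002, -0.0]
force: [0.8, 10.5, 0.9]
finger_gap: 0.354
```

```bash
python3 - <<'E'
from h import *
s=manip.sense();print(s["t"],s["tcp_pos"],s["force"],s["finger_gap"])
d=manip.snapshot("side");crop(d,210,190,310,290,6,"side9.png")
E
```

```text
11.4 [0.51006118 0.03202453 0.01942218] [ 0.83921587 10.53600927  0.85112307] 0.35410673049234914
```

View pics/side9.png

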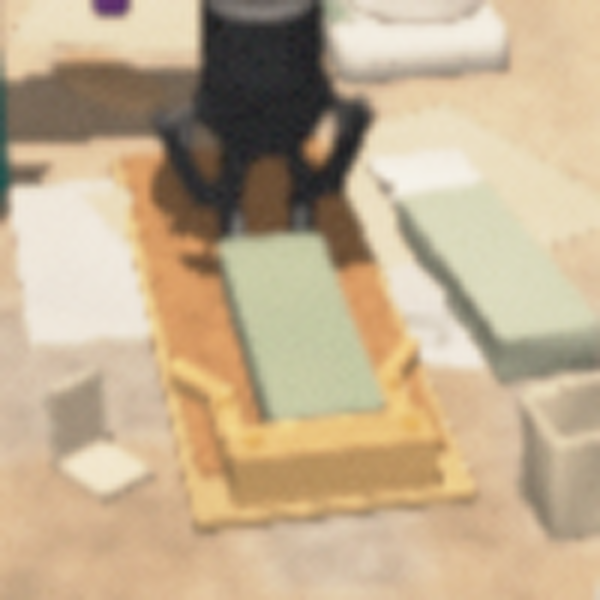

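Emit:
{"name": "drive_tool", "arguments": {"motion": [-1.6,0,0,0,0,0,30,-1.6,0,0,0,0,0,30,-1.6,0,0,0,0,0,30,-1.6,0,0,0,0,0,30,-1.6,0,0,0,0,0,30,-1.6,0,0,0,0,0,30,-1.6,0,0,0,0,0,30,-1.6,0,0,0,0,0,30]}}

```text
t: 12.45
tcp_pos: [0.51, 0.032, 0.0194]
tool_rot: [0.653, 0.757, 0.003, -0.001]
force: [1.1, 11.3, 1.5]
finger_gap: 0.352
```

Emit:
{"name": "drive_tool", "arguments": {"motion": [0,0,0,0,0,0,30,2,0,0,0,0,0,30,10,0,0,0,0,0,30,30,0,0,0,0,0,30,50,0,-10,0,0,0,30,55,0,-50,0,0,0,30,55,0,-110,0,0,0,30,55,0,-170,0,0,0,0]}}

```text
t: 13.45
tcp_pos: [0.5012, 0.0857, 0.1912]
tool_rot: [0.653, 0.757, 0.002, -0.001]
force: [1.2, 0.1, -0.3]
finger_gap: 0.152
```

Emit:
{"name": "drive_tool", "arguments": {"motion": [0,0,-60,0,0,0,0,0,0,-120,0,0,0,0,0,0,-180,0,0,0,0,0,0,-200,0,0,0,0,0,0,-200,0,0,0,0,0,0,-200,0,0,0,0]}}

```text
t: 14.2
tcp_pos: [0.4998, 0.0847, 0.3895]
tool_rot: [0.653, 0.757, 0.001, -0.002]
force: [0.1, 0.4, 0.6]
finger_gap: -0.002
```

```bash
python3 - <<'E'
from h import *
s=manip.sense();print(s["t"],s["tcp_pos"],s["force"],s["qd"].round(3))
d=manip.snapshot("side");crop(d,210,190,310,290,6,"side10.png")
d=manip.snapshot("wrist");crop(d,0,0,512,384,1.5,"wrist10.png")
np.save("w10.npy",d,allow_pickle=True)
E
```

```text
14.2 [0.4997573  0.08472627 0.38953672] [0.09694136 0.3973102  0.56082293] [-0.     0.016  0.01   0.     0.    -0.002]
```

View pics/side10.png

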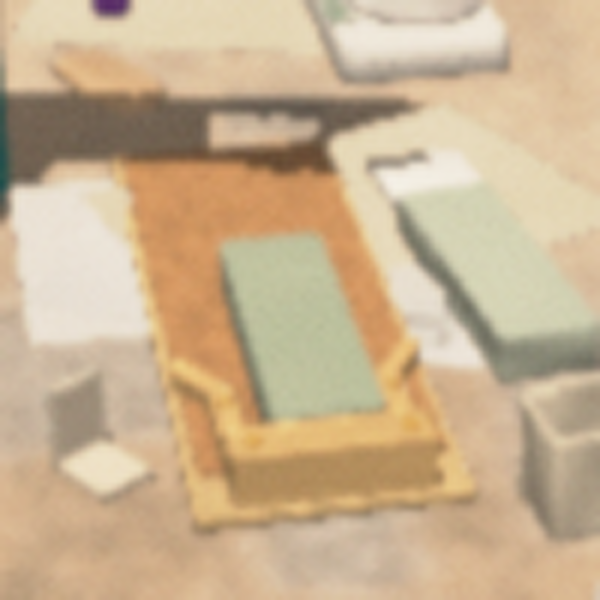

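View pics/wrist10.png

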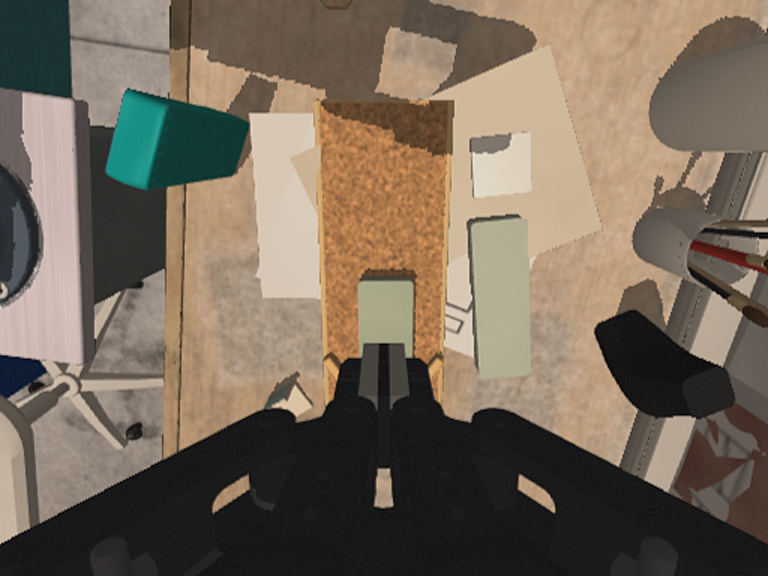

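Emit:
{"name": "drive_tool", "arguments": {"motion": [-40,0,0,0,0,0,0,-80,0,0,0,0,0,0,-120,0,0,0,0,0,0,-160,0,0,0,0,0,0,-200,0,0,0,0,0,0,-220,0,0,0,0,0,0,-220,0,0,0,0,0,0]}}

```text
t: 15.18
tcp_pos: [0.5318, -0.1335, 0.3868]
tool_rot: [0.654, 0.756, 0.001, -0.004]
force: [0.4, 0.6, -0.0]
finger_gap: 0.0
```

```bash
python3 - <<'E'
from h import *
s=manip.sense();print(s["t"],s["tcp_pos"],s["qd"].round(3))
d=manip.snapshot("wrist");crop(d,160,30,360,230,4,"wrist11.png".replace("11","11"))
im=cv2.imread("pics/wrist11.png");cv2.imwrite("pics/wrist11.png",cv2.resize(im,(600,600)))
np.save("w11.npy",d,allow_pickle=True)
E
```

```text
15.175 [ 0.53181109 -0.1334934   0.38675752] [ 0.036 -0.023  0.015  0.017  0.012  0.008]
```

View pics/wrist11.png

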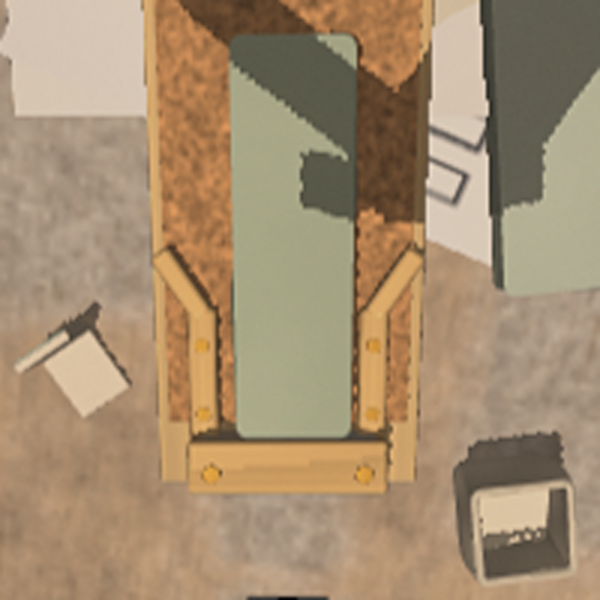

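The bar (lead edge at crop x 237–351, y 437) lies between the rails and flush against the stop block (x 190–386). It is about 3 mm off centre and square, and the robot is clear of everything.

```bash
python3 - <<'E'
from station import manip
print(manip.sign_off())
E
```

```text
the job is handed in; nothing more can be done
None
```

I tipped the celadon bar over with the shut fingers pushing about 165 mm up, and it fell flat along the bed with its top toward the stop. I then slid it about 108 mm between the rails with both fingertips on its foot end, until the arm stalled with the bar at the stop. I handed the job in at about 15 s on the robot's clock; it gave no verdict.

- **Press:** the wrist read 9.4 to 11.3 N at the end of each press call, which together held for about 1.8 s. The arm did not move during this. Drag was 2 to 3 N, so I take the force on the stop to have been about 8 to 11 N; I did not measure it directly.
- **Final position:** after I backed off, the wrist picture showed the bar flat and flush with the stop. It looked square to the stop and about 3 mm off centre. The measured finger position agreed, putting the bar's end within about 1 mm of the stop face.
- **Other things:** in the pictures I saw no sign that anything else had moved, though I did not measure each item.
- **Disagreement:** my first long-range sightings of the jig differed by about 1 cm between cameras. I used the closer wrist views instead.

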